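# Slide the drawplate past the stake into its rack bay

### The arm

A 6-joint arm with a two-finger parallel gripper is mounted at the origin on the work surface. World frame = base frame: x ahead of the robot, y to its left, z up, the work surface at z = 0. Lengths are in mm, angles in rad, forces in N, time in s.
With the tool pointing down it reaches from about 350 to 975 mm from the base axis. Payload 7.1 kg.
Tool frame: the origin (TCP) lies at the centre of the arm's flange, where the gripper is bolted on; the fingertips stand 182 mm ahead of it and the grasp point (between the pads) lies 163 mm ahead of it; z points along the fingers, y is the line along which they close (so a half turn about z gives the same grasp; the last joint's range is limited). The gripper opens to 88 mm and grips with 3 to 60 N. Pads are 20 mm wide; open, the fingers measure 115 mm over their backs; the gripper's body (75 mm by 178 mm) begins 61 mm behind the grasp point.
Start: joints at [-1.189, 0.423, 1.63, -0, 1.089, -0.019], TCP at [243.863, -575.445, 404.675] pointing down, gripper open.
Joint ranges: [-3, 3], [-0.9, 2.11], [0.09, 2.58], [-1.31, 4.45], [0.11, 2.69], [-2.54, 2.54]. Speed limits (rad/s): [2.39, 2.39, 3.01, 3.14, 3.14, 3.14].

### API

Orientations are given as a rotation vector (axis times angle).
In Python, from workcell import readout, get_image, ctrl gives the robot as it stands.
- The arm moves only by the tool step_arm, never from a script. Its argument "targets" is a list that holds one entry, the list of rows, each a list of 7 numbers: the shift along the world's x, y, z as a fraction of full scale, then the turn, a rotation vector about the world's x, y, z as a fraction of full scale, then the opening, from 0 (shut) to 1 (fully open). In form: [[[dx, dy, dz, wx, wy, wz, claw], ...]]. A call has exactly 5 rows; each row shifts and turns the commanded pose from where the row before left it; what a row does not reach is not made up. Full scale, the value 1, is 0.05 m for a shift and 4 degrees for a turn. A row lasts 1/8 s, in which the tool goes at most 62.5 mm and 10.7 degrees, less where a joint would pass 70% of its speed; a pose out of reach is approached as far as the arm can. A call with a number of a shift or a turn outside -1 to 1 is refused whole. A call with a gripper value outside its range is refused whole. The fingers move at their own pace and stop on an object; the grip force is fixed at half the most. Time passes only in rows, so rows that do not move let the fingers close, or fill a call up. It gives the time, the measured TCP pose, the force, the opening and the grip force at its end, in the units of the state.
- readout.get_obs(): the state, without advancing time (a new reading comes with each control period).
- get_image(name): name is "scene" or "top" or "wrist"; returns a dict with "pixels" (480x640x3 uint8, red, green, blue), "intrinsics" (3x3 intrinsics, pixels), "extrinsics" (4x4, takes a point from world to camera coordinates). Camera axes: x right, y down, z forward; pixel columns grow to the right and rows downward; lengths in mm; the calibration is good to about 2 mm. A picture is of the moment at which its call begins. There is no depth.
- ctrl.close_job(): hands the job in; it is judged then, once.
The state is a dict: "t": time; "qpos": joint angles; "qvel": joint speeds; "joint_torque": joint torques, N m; "ee_pos": TCP position; "orientation": TCP orientation; "ft_force": force on the tool from outside, world axes, zero at the start; "moment": the same for the moment, N m; "width": finger opening in mm; "grasp_force": force on a finger pad.
Only numpy, scipy, OpenCV 4.12 (cv2) and the standard library are available. Lean on these libraries where they do the work, as an engineer would, in place of code of your own. Each camera call takes 0.05 s, during which the arm holds its last target. There are 200 camera calls.

### The job

On this goldsmith's bench, put the heavy steel drawplate (the long flat bar with rows of holes) away in the empty bay of the wooden tool rack: keep it flat on the bench and push it with the fingertips, first one end and then the other, to angle it past the steel stake, then slide it endwise into the bay until its end is fully home against the end stop. Do not pick it up or ram it into the stake or the vise, leave the flux bottle, the dapping block and the tweezers where they are, and finish clear of everything.

Things in the scene. Friction and masses are not known exactly. Their poses are not given: they have to be found in the camera images.
- drawplate: steel drawplate: loose flat bar 220 mm long (its x) x 34 wide (y) x 12 high (z), about 0.7 kg, rows of small holes drawn on top. Lies flat on the bench, on the robot's side of stake and vise, its x roughly along the rack's x. Either end may lead. Slides with dry friction; pushed near one end it turns about a point a little beyond its middle. Origin: centre of its underside.
- rack: wooden tool rack fixed to the bench. x points into the bays, roughly along world +y; y points roughly to the robot. Origin: bench level, middle of the empty bay's open mouth. That bay runs from x = 0 to 190 mm, 46 mm wide, open above, no floor (the plate slides on the bench). Fences 18 mm high, 14 thick, noses rounded. The next bay, on the -y side, is taken by a ring mandrel that ends flush with the mouth.
- bay_end (a point): the empty bay's end stop, bench level, middle of its face (rack x = 190 mm). With the plate home against it, the plate's origin is at rack x = 80 mm and its outer end sticks 30 mm out of the mouth.
- stake: doming stake: upright round steel post fixed in the bench. Shank 18 mm in diameter, domed head 27 mm in diameter from 44 mm up, 64 mm high in all. Origin: its axis at bench level. It stands 85 to 100 mm before the bay's mouth, 31 to 37 mm to the rack's +y side of the bay's centre line, so a plate on that line clears it by 5 mm or more.
- vise: small vise bolted to the bench: base 80 mm (x) x 70 mm (y), 59 mm high, screw and bar out to x = -72 mm. Origin: middle of its base at bench level; axes as the rack's. Its +x side (40 mm from the origin) looks to the stake. The clear gap between stake and vise is 197 to 209 mm, less than the plate's length.
- flux_bottle: loose white bottle 36 mm in diameter, 78 mm high, standing on the robot's side of the rack; origin at the middle of its underside. Leave it alone.
- dapping_block: loose steel cube, 50 mm, with round hollows, standing on the robot's side of the rack; origin at the middle of its underside. Leave it alone.
- tweezers: loose cross-lock tweezers, 155 mm long, 21 mm wide, 7 mm high, lying on the bench beyond the far side of the gap; origin near their middle. Leave them alone.
Mind the look-alikes: they are no part of the job. Of the things shaped like the rack, the wooden one is meant. What is shaped like the drawplate but green or red is not meant.

How it is judged:
By the outcome, as a careful person would: the job done as asked, in the order asked, and still so for the second after the job is handed in, with the robot touching nothing.
It also fails if it takes over 69 s, if anything falls off the work surface, if the arm or the gripper's body presses on something with over 40 N, if the wrist force passes 120 N, or if a joint passes its speed limit or range.

## Working session

There is one attempt and no reset: what is moved stays moved. The work goes in short steps, Python scripts to look and compute and a tool call to move; the robot and the scene stay as the last step left them, time stands still between calls to the robot, and variables do not carry over. Pictures are saved under pics/ and viewed, at most 12 in all, crops included, and the job is handed in when it is done.

Besides the shell and the picture viewer there is one more tool, called after "Emit:" as name(argument=value, ...), one argument or row to a line, values as JSON. step_arm: Moves the arm, as the interface text tells. Shift numbers are shares of 0.05 m and turn numbers shares of 4 degrees, none past 1 either way. Its arguments: {"type":"object","properties":{"targets":{"type":"array"}},"required":["targets"]}

```bash
mkdir -p pics
cat > h.py <<'E'
import numpy as np, cv2
from workcell import readout, get_image, ctrl
def snap(n,f=None):
    im=get_image(n)
    if f: cv2.imwrite('pics/'+f,im['pixels'][:,:,::-1])
    return im
def ray(im,uv,z):
    K=np.array(im['intrinsics']);E=np.array(im['extrinsics']);R=E[:3,:3];t=E[:3,3]
    uv=np.atleast_2d(np.array(uv,float)); d=np.c_[uv,np.ones(len(uv))]@np.linalg.inv(K).T@R
    c=-R.T@t
    return c+d*((z-c[2])/d[:,2])[:,None]
def proj(im,p):
    K=np.array(im['intrinsics']);E=np.array(im['extrinsics'])
    q=(np.atleast_2d(p)@E[:3,:3].T+E[:3,3])@K.T
    return q[:,:2]/q[:,2:]
E
python3 - <<'E'
from h import *
for n in ['top','scene']:
    im=snap(n,n+'0.png'); np.savez('pics/'+n+'0.npz',**im)
    E=np.array(im['extrinsics']);print(n,-E[:3,:3].T@E[:3,3],E[2,:3],im['intrinsics'][0][0])
o=readout.get_obs();print(o['t'],o['ee_pos'],o['orientation'],o['width'],o['ft_force'])
E
```

```text
top [389.91059872 -56.13706406 993.44862135] [ 0.14294111 -0.01572052 -0.98960634] 469.88283989218905
scene [1062.41121001 -529.44745383  844.95005602] [-0.49668191  0.42772194 -0.75522249] 544.2672192207207
0.1 [ 243.78128138 -575.22148109  403.98821559] [-3.07741011e+00 -6.25119765e-01  4.10880021e-04] 87.46231036387564 [-0.01846877 -0.07869774 -0.39121843]
```

View pics/top0.png

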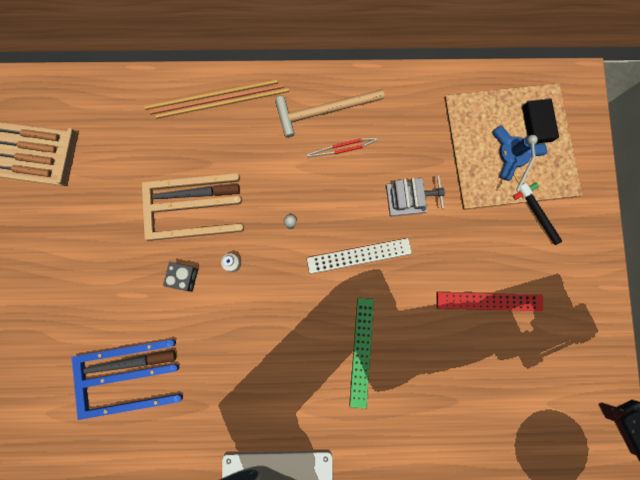

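View pics/scene0.png

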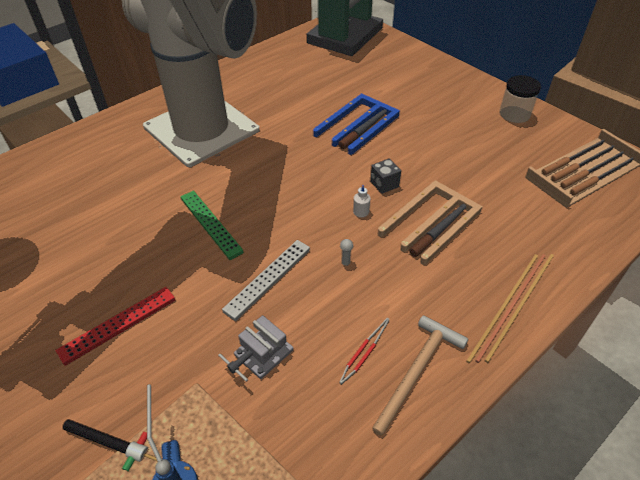

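The top view shows these look-alikes:
- **Plates:** steel/white at (360,256), green at (363,352) and red at (490,301). I choose the steel one.
- **Racks:** wooden with a free bay at (190,217), blue at (125,375), and a file holder at (35,155). I choose the wooden one at (190,207).

The stake is at (290,221) and the vise at (405,196). I'll check the choice in a close crop with the colour measurements.

```bash
cat >> h.py <<'E'
def plate(im,box=None):
    p=im['pixels'].astype(int); hsv=cv2.cvtColor(im['pixels'],cv2.COLOR_RGB2HSV)
    m=((hsv[...,1]<45)&(hsv[...,2]>110)).astype(np.uint8)
    if box: 
        k=np.zeros_like(m);k[box[1]:box[3],box[0]:box[2]]=1;m*=k
    m=cv2.morphologyEx(m,cv2.MORPH_CLOSE,np.ones((5,5)))
    cs,_=cv2.findContours(m,cv2.RETR_EXTERNAL,cv2.CHAIN_APPROX_NONE)
    out=[]
    for c in cs:
        if cv2.contourArea(c)<300: continue
        P=ray(im,c[:,0,:]+0.0,12)[:,:2]
        (cx,cy),(w,h),a=cv2.minAreaRect(P.astype(np.float32))
        out.append(((cx,cy),(w,h),a,cv2.contourArea(c),cv2.boundingRect(c)))
    return out
E
python3 - <<'E'
from h import *
for n in ['top','scene']:
    im=dict(np.load(f'pics/{n}0.npz'))
    for o in plate(im): print(n,np.round(o[0],1),np.round(o[1],1),round(o[2],1),o[3:])
im=dict(np.load('pics/top0.npz'));a=im['pixels'][160:290,130:450,::-1]
b=cv2.resize(a,(800,325),interpolation=cv2.INTER_CUBIC)
s=dict(np.load('pics/scene0.npz'));c=cv2.resize(s['pixels'][165:390,210:490,::-1],None,fx=1.2,fy=1.2)
cv2.imwrite('pics/crop.png',np.vstack([b,np.pad(c,((0,0),(0,800-c.shape[1]),(0,0)))]))
# rack wood mask: fence tops
hsv=cv2.cvtColor(im['pixels'],cv2.COLOR_RGB2HSV)
for (u,v) in [(220,181),(220,205),(220,230),(147,215),(300,300),(270,210)]: print((u,v),hsv[v,u])
E
```

```text
top [85.1  0.2] [216.3  50.4] 88.8 (2122.5, (222, 452, 111, 28))
top [ 499.  -174.4] [ 34.1 218.5] 10.2 (1548.5, (307, 238, 104, 36))
top [ 625.2 -280.2] [77.  79.2] 4.9 (1156.5, (387, 178, 40, 38))
scene [1134.6   24.4] [ 64.5 195.8] 0.3 (2698.0, (574, 396, 66, 84))
scene [ 617.3 -499.6] [ 21.3 150.6] 70.6 (324.5, (147, 385, 21, 88))
scene [806.9 -18.6] [89.6 20.2] 13.5 (396.0, (419, 316, 49, 31))
scene [ 598.5 -267.4] [66.  62.5] 5.2 (879.0, (239, 316, 46, 40))
scene [1009.2  195. ] [ 97.7 188.7] 27.5 (3367.0, (579, 297, 61, 93))
scene [ 500.4 -176.2] [ 33.7 219.3] 10.3 (1449.5, (222, 240, 87, 78))
scene [ 0.5 -2.5] [218.2 218.2] 0.2 (2116.0, (143, 101, 116, 63))
scene [-286.9 -173.6] [ 45.8 121.8] 76.1 (378.5, (74, 90, 25, 28))
scene [-548.9 -105.7] [ 53.8 207.8] 75.0 (315.5, (54, 39, 30, 33))
scene [-111.5  777.1] [ 69.3 173. ] 44.8 (379.0, (372, 0, 22, 26))
(220, 181) [ 17 110 149]
(220, 205) [ 15 110  90]
(220, 230) [ 18 118 211]
(147, 215) [ 17 108 218]
(300, 300) [ 13 146 202]
(270, 210) [ 13 146 201]
```

View pics/crop.png

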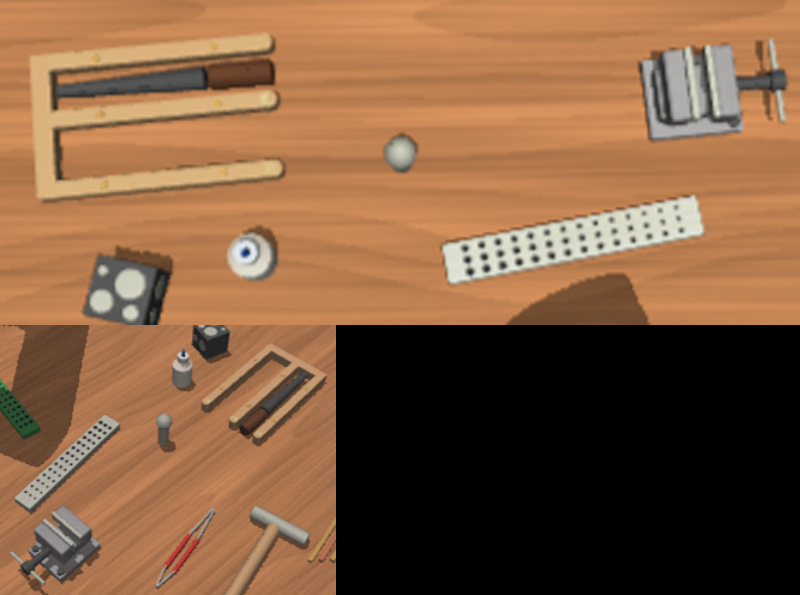

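The crop confirms the steel plate with rows of holes. It is at crop (443–703, 197–283), about (307–411, 238–273) in the top picture. The wooden rack's empty bay lies between the fences ending at crop (278,98) and (284,168). The stake is at crop (400,152). Next I measure rack, stake and vise.

```bash
cat > m.py <<'E'
from h import *
im=dict(np.load('pics/top0.npz')); s=dict(np.load('pics/scene0.npz'))
hsv=cv2.cvtColor(im['pixels'],cv2.COLOR_RGB2HSV).astype(int)
m=(hsv[...,1]<128)&(hsv[...,0]>=14)&(hsv[...,0]<=22)&(hsv[...,2]>150)
A=[];B=[];C=[]
sub=cv2.resize(m.astype(np.float32),None,fx=1,fy=1)
for u in range(165,232):
    col=m[165:245,u]; d=np.diff(np.r_[0,col.astype(int),0]); st=np.where(d==1)[0]+165; en=np.where(d==-1)[0]+165
    r=[(a,b) for a,b in zip(st,en) if b-a>=3]
    if u%16==0: print(u,r)
    for a,b in r:
        if 190<(a+b)/2<215: B.append((u,a-.5,b-.5))
        if (a+b)/2>=215: C.append((u,a-.5,b-.5))
for N,L in (('mid',B),('low',C)):
    L=np.array(L,float)
    for k,nm in ((1,'far edge'),(2,'near edge')):
        P=ray(im,L[:,[0,k]],18)[:,:2]; f=np.polyfit(P[:,1],P[:,0],1); print(N,nm,'slope',f[0],'x at y=100,250',np.polyval(f,[100,250]))
print('pts',[ (p,np.round(ray(im,np.array(p)/2.5+[130,160],z)[0],1)) for p,z in [((278,98),18),((284,168),18),((274,43),18),((60,128),18),((60,180),18),((31,57),18),((38,199),18)]])
# stake: two views head at z ~57
def stk(im,box):
    g=cv2.cvtColor(im['pixels'],cv2.COLOR_RGB2HSV).astype(int); k=(g[...,1]<80)
    q=np.zeros_like(k);q[box[1]:box[3],box[0]:box[2]]=1;k&=q
    v,u=np.where(k);print('stake px',u.min(),u.max(),v.min(),v.max());return u,v
u,v=stk(im,(280,210,302,232)); c1=((u.min()+u.max())/2,(v.min()+v.max())/2)
for z in(48,51,54):print(z,ray(im,c1,z))
u,v=stk(s,(335,235,360,270)); h=v<v.min()+13; c2=((u[h].min()+u[h].max())/2,v.min()+6.5)
for z in(48,51,54):print(z,ray(s,c2,z))
print('vise',[ (p,np.round(ray(im,np.array(p)/2.5+[130,160],z)[0],1)) for p,z in [((640,62),5),((651,139),5),((743,130),5)]])
E
python3 m.py
```

```text
176 [(np.int64(179), np.int64(186)), (np.int64(202), np.int64(209)), (np.int64(230), np.int64(237))]
192 [(np.int64(177), np.int64(184)), (np.int64(200), np.int64(207)), (np.int64(228), np.int64(235))]
208 [(np.int64(176), np.int64(183)), (np.int64(199), np.int64(206)), (np.int64(227), np.int64(234))]
224 [(np.int64(174), np.int64(181)), (np.int64(197), np.int64(204)), (np.int64(225), np.int64(232))]
mid far edge slope -0.08586029679882083 x at y=100,250 [628.40389774 615.52485322]
mid near edge slope -0.08881897300053532 x at y=100,250 [614.29828686 600.97544091]
low far edge slope -0.0767358789138846 x at y=100,250 [567.60108557 556.09070374]
low near edge slope -0.07816528229169493 x at y=100,250 [553.62148521 541.89669287]
pts [((278, 98), array([622.2,  72.2,  18. ])), ((284, 168), array([561.9,  67. ,  18. ])), ((274, 43), array([670.4,  75.8,  18. ])), ((60, 128), array([598.9, 255.6,  18. ])), ((60, 180), array([554.5, 254.2,  18. ])), ((31, 57), array([660.9, 281.9,  18. ])), ((38, 199), array([538.7, 272. ,  18. ]))]
stake px 284 296 215 228
48 [[567.02441472 -31.43139299  48.        ]]
51 [[566.46241543 -31.50978647  51.        ]]
54 [[565.90041615 -31.58817996  54.        ]]
stake px 340 352 239 265
48 [[566.87161541 -30.22894513  48.        ]]
51 [[568.73700054 -32.10817899  51.        ]]
54 [[570.60238567 -33.98741284  54.        ]]
vise [((640, 62), array([ 652.9, -239.2,    5. ])), ((651, 139), array([ 584.8, -245.9,    5. ])), ((743, 130), array([ 591.5, -325.6,    5. ]))]
```

Emit:
step_arm(
  targets=[
    [[0.38,0.97,0,0,0,-0.9,0],[0.38,0.97,0,0,0,-0.9,0],[0.38,0.97,0,0,0,-0.9,0],[0.38,0.97,0,0,0,-0.9,0],[0.38,0.97,0,0,0,-0.9,0]],
  ],
)

```text
t: 0.72
ee_pos: [339.1, -331.3, 404.5]
orientation: [-3.139, -0.132, 0.0]
ft_force: [1.1, -0.6, 0.3]
width: 41.3
grasp_force: 0.0
```

Emit:
step_arm(
  targets=[
    [[0.38,0.97,0,0,0,0,0],[0.38,0.97,0,0,0,0,0],[0.38,0.97,0,0,0,0,0],[0.38,0.97,0,0,0,0,0],[0.38,0.97,0,0,0,0,0]],
  ],
)

```text
t: 1.35
ee_pos: [434.1, -88.8, 404.7]
orientation: [3.139, 0.136, 0.0]
ft_force: [0.6, -0.2, -0.5]
width: 0.1
grasp_force: 0.0
```

```bash
cat >> h.py <<'E'
O=np.array([593.5,70.]);a=np.deg2rad(94.7);X=np.array([np.cos(a),np.sin(a)]);Y=np.array([-np.sin(a),np.cos(a)])
R=lambda w:np.array([(np.array(w)[:2]-O)@X,(np.array(w)[:2]-O)@Y])
W=lambda x,y:O+x*X+y*Y
from scipy.spatial.transform import Rotation as Ro
def status(look=True,f=None):
    o=readout.get_obs();p=o['ee_pos'];ty=Ro.from_rotvec(o['orientation']).as_matrix()
    print('t %.2f tcp %s rack %s tipz %.1f toolY %.1f tilt %.3f w %.1f F %s'%(o['t'],np.round(p,1),np.round(R(p),1),p[2]-182,np.degrees(np.arctan2(ty[1,1],ty[0,1]))-94.7,ty[2,2],o['width'],np.round(o['ft_force'],1)))
    if not look: return
    for n,c in (('scene',(-1.4,1.8)),('top',(0,0))):
        im=snap(n,f and n+f)
        for q in plate(im):
            if 150<max(q[1])<235 and 25<min(q[1])<60 and 440<q[0][0]<720 and q[0][1]<220:
                B=cv2.boxPoints((np.array(q[0])+c,q[1],q[2])) if 0 else cv2.boxPoints(((q[0][0]+c[0],q[0][1]+c[1]),q[1],q[2]))
                r=np.array([R(b) for b in B]);e=r[1]-r[0] if np.hypot(*(r[1]-r[0]))>np.hypot(*(r[2]-r[1])) else r[2]-r[1]
                if e[0]<0:e=-e
                print(n,'plate rack c',np.round(r.mean(0),1),'th %.1f'%np.degrees(np.arctan2(e[1],e[0])),'size',np.round(q[1],1))
E
python3 -c "
from h import *
status()"
```

```text
t 1.35 tcp [434.1 -88.8 404.7] rack [-145.2  171.8] tipz 222.7 toolY -179.7 tilt -1.000 w 0.1 F [ 0.6 -0.2 -0.5]
scene plate rack c [-268.9  111. ] th 5.5 size [ 33.7 153.4]
```

Emit:
step_arm(
  targets=[
    [[0,0,-0.95,0,0,0,0],[0,0,-0.95,0,0,0,0],[0,0,-0.95,0,0,0,0],[0,0,-0.95,0,0,0,0],[0,0,-0.55,0,0,0,0]],
  ],
)

```text
t: 2.08
ee_pos: [432.9, -90.9, 185.0]
orientation: [-3.138, -0.135, 0.004]
ft_force: [0.2, -0.5, 0.3]
width: 0.4
grasp_force: 0.0
```

Emit:
step_arm(
  targets=[
    [[0.2,0,0,0,0,0,0],[0.2,0,0,0,0,0,0],[0.2,0,0,0,0,0,0],[0.2,0,0,0,0,0,0],[0,0,0,0,0,0,0]],
  ],
)

```text
t: 2.7
ee_pos: [475.1, -90.5, 187.9]
orientation: [3.138, 0.137, 0.004]
ft_force: [1.1, -0.1, -0.7]
width: 0.5
grasp_force: 0.0
```

```bash
python3 -c "
from h import *
status(True,'1.png')"
```

```text
t 2.70 tcp [475.1 -90.5 187.9] rack [-150.2  131.2] tipz 5.9 toolY -179.7 tilt -1.000 w 0.5 F [ 1.1 -0.1 -0.7]
```

View pics/scene1.png

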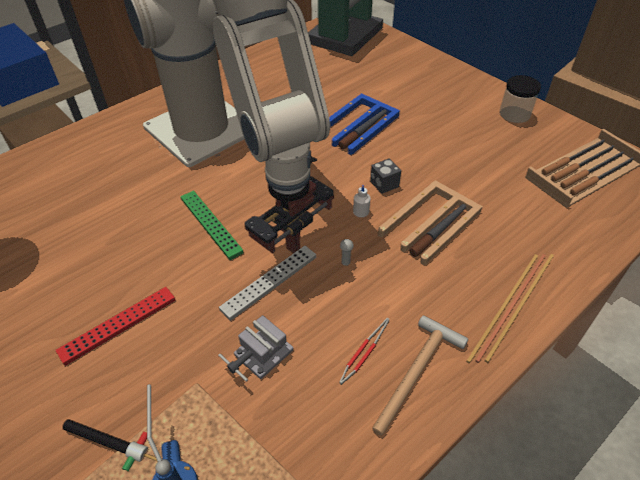

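The scene view shows the finger behind the leading end at about (292,240), with the plate at (221–316, 247–318), partly in shadow. I loosen the mask to allow for the shadow.

```bash
sed -i 's/(hsv\[...,1\]<45)&(hsv\[...,2\]>110)/(hsv[...,1]<70)\&(hsv[...,2]>75)/' h.py
python3 - <<'E'
from h import *
im=cv2.imread('pics/scene1.png')[:,:,::-1].copy();hsv=cv2.cvtColor(im,cv2.COLOR_RGB2HSV)
for p in [(235,300),(258,279),(285,269),(300,257),(310,258),(280,255),(292,240)]:print(p,hsv[p[1],p[0]])
status()
s=dict(np.load('pics/scene0.npz'));s['pixels']=im
for q in plate(s,(200,230,340,330)):print(q)
E
```

```text
(235, 300) [ 21  20 170]
(258, 279) [ 22  21 183]
(285, 269) [23 21 96]
(300, 257) [24 15 85]
(310, 258) [26 21 95]
(280, 255) [ 12 132 108]
(292, 240) [  1 108  52]
t 2.80 tcp [474.5 -90.5 187.6] rack [-150.2  131.8] tipz 5.6 toolY -179.7 tilt -1.000 w 0.3 F [-0.6  0.6  0.7]
scene plate rack c [-239.9  104.1] th -2.3 size [ 39.9 222. ]
((510.84503173828125, -179.25592041015625), (39.997249603271484, 221.96490478515625), 2.367328643798828, 1728.5, (219, 246, 97, 73))
```

Emit:
step_arm(
  targets=[
    [[0.16,-0.01,0,0,0,-1,0],[0.16,-0.01,0,0,0,-1,0],[0.16,-0.01,0,0,0,-1,0],[0.16,-0.02,0,0,0,-1,0],[0.16,-0.02,0,0,0,-1,0]],
  ],
)

```text
t: 3.52
ee_pos: [513.1, -93.7, 186.9]
orientation: [-3.114, 0.415, 0.004]
ft_force: [-2.8, 2.7, 1.3]
width: 0.3
grasp_force: 1.7
```

```bash
python3 -c "
from h import *
status(True,'2.png')"
```

```text
t 3.52 tcp [513.1 -93.7 186.9] rack [-156.5   93.6] tipz 4.9 toolY -199.9 tilt -1.000 w 0.3 F [-2.8  2.7  1.3]
scene plate rack c [-249.5   91.8] th -17.4 size [220.2  40.7]
```

Emit:
step_arm(
  targets=[
    [[0.16,-0.03,0,0,0,-1,0],[0.16,-0.03,0,0,0,-1,0],[0.16,-0.04,0,0,0,-1,0],[0.16,-0.04,0,0,0,-1,0],[0.16,-0.05,0,0,0,-1,0]],
  ],
)

```text
t: 4.25
ee_pos: [553.2, -103.3, 186.9]
orientation: [2.995, -0.947, -0.003]
ft_force: [-4.1, 1.1, 0.7]
width: 0.6
grasp_force: 1.5
```

```bash
python3 -c "
from h import *
status(True,'3.png')"
```

```text
t 4.25 tcp [ 553.2 -103.3  186.9] rack [-169.4   54.4] tipz 4.9 toolY -219.8 tilt -1.000 w 0.6 F [-4.1  1.1  0.7]
scene plate rack c [-259.6   80.3] th -34.9 size [219.8  41.1]
```

View pics/scene3.png

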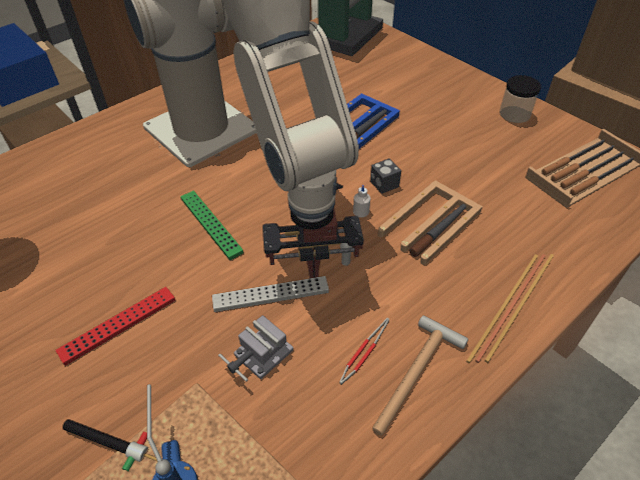

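The plate at (212–328, 280–310) is angled with its leading end clear of the stake, and the vise is untouched. Next I move the finger behind the trailing end for an axial push.

Emit:
step_arm(
  targets=[
    [[-0.34,0.2,0,0,0,0,0],[0,0,1,0,0,1,0],[-0.3,-0.9,0,0,0,1,0],[-0.3,-0.9,0,0,0,1,0],[-0.3,-0.9,0,0,0,1,0]],
  ],
)

```text
t: 4.97
ee_pos: [491.2, -229.6, 237.6]
orientation: [3.099, -0.511, 0.002]
ft_force: [1.0, 0.2, 0.1]
width: 0.4
grasp_force: 0.0
```

Emit:
step_arm(
  targets=[
    [[-0.3,-0.88,0,0,0,1,0],[-0.3,-0.88,0,0,0,1,0],[0,0,0,0,0,1,0],[0,0,0,0,0,1,0],[0,0,0,0,0,1,0]],
  ],
)

```text
t: 5.6
ee_pos: [461.4, -316.7, 237.2]
orientation: [3.141, 0.033, 0.001]
ft_force: [0.3, -0.1, 0.0]
width: 0.4
grasp_force: 0.0
```

Emit:
step_arm(
  targets=[
    [[0,0,0,0,0,1,0],[0,0,0,0,0,1,0],[0,0,0,0,0,1,0],[0,0,0,0,0,1,0],[0,0,0,0,0,1,0]],
  ],
)

```text
t: 6.22
ee_pos: [461.6, -316.4, 237.2]
orientation: [3.087, 0.579, 0.001]
ft_force: [0.7, -0.4, 0.2]
width: 0.6
grasp_force: 0.0
```

Emit:
step_arm(
  targets=[
    [[0,0,0,0,0,1,0],[0,0,0,0,0,1,0],[0,0,0,0,0,1,0],[0,0,0,0,0,1,0],[0,0,0,0,0,1,0]],
  ],
)

```text
t: 6.85
ee_pos: [461.6, -316.4, 237.2]
orientation: [2.94, 1.106, 0.001]
ft_force: [-0.2, -0.1, -0.4]
width: 0.4
grasp_force: 0.0
```

Emit:
step_arm(
  targets=[
    [[0,0,0,0,0,1,0],[0,0,0,0,0,1,0],[0,0,0,0,0,1,0],[0,0,0,0,0,1,0],[0,0,0,0,0,1,0]],
  ],
)

```text
t: 7.48
ee_pos: [461.6, -316.4, 237.3]
orientation: [2.703, 1.6, 0.0]
ft_force: [-0.4, 0.6, 0.5]
width: 0.1
grasp_force: 0.0
```

```bash
python3 -c "
from h import *
status(True,'4.png');print(readout.get_obs()['qpos'])"
```

```text
t 7.47 tcp [ 461.6 -316.4  237.3] rack [-374.3  163.1] tipz 55.3 toolY -123.5 tilt -1.000 w 0.1 F [-0.4  0.6  0.5]
scene plate rack c [-584.5   29. ] th 67.1 size [ 59.1 156.7]
scene plate rack c [-259.6   79.8] th -35.5 size [220.7  41.2]
top plate rack c [-258.    82.7] th -35.6 size [219.7  35.4]
[-6.22076243e-01  5.73841663e-01  1.86617398e+00 -1.49197792e-04
  7.00876765e-01 -1.17837324e-01]
```

Emit:
step_arm(
  targets=[
    [[-0.04,0.02,-1,0,0,-0.5,0],[0.1,0.17,0,0,0,0,0],[0.1,0.17,0,0,0,0,0],[0.1,0.17,0,0,0,0,0],[0.1,0.17,0,0,0,0,0]],
  ],
)

```text
t: 8.2
ee_pos: [480.5, -281.2, 188.4]
orientation: [2.732, 1.546, 0.001]
ft_force: [-4.6, -4.6, 1.2]
width: 0.3
grasp_force: 3.1
```

Emit:
step_arm(
  targets=[
    [[0.1,0.17,0,0,0,0,0],[0.1,0.17,0,0,0,0,0],[0.1,0.17,0,0,0,0,0],[0,0,0,0,0,0,0],[0,0,0,0,0,0,0]],
  ],
)

```text
t: 8.82
ee_pos: [495.1, -255.7, 187.7]
orientation: [2.734, 1.546, 0.001]
ft_force: [-0.5, 0.5, 0.6]
width: 0.7
grasp_force: 0.0
```

```bash
python3 -c "
from h import *
status(True,'5.png')"
```

```text
t 8.82 tcp [ 495.1 -255.7  187.7] rack [-316.5  124.7] tipz 5.7 toolY -125.7 tilt -1.000 w 0.7 F [-0.5  0.5  0.6]
scene plate rack c [-212.6   45.1] th -35.8 size [202.7  41.2]
top plate rack c [-212.7   48.8] th -35.8 size [206.9  35.1]
```

Emit:
step_arm(
  targets=[
    [[0.1,0.17,0,0,0,0,0],[0.1,0.17,0,0,0,0,0],[0.1,0.17,0,0,0,0,0],[0.1,0.17,0,0,0,0,0],[0.1,0.17,0,0,0,0,0]],
  ],
)

```text
t: 9.55
ee_pos: [519.8, -213.7, 187.3]
orientation: [2.735, 1.546, -0.001]
ft_force: [-2.7, -6.3, 1.9]
width: 0.5
grasp_force: 3.2
```

Emit:
step_arm(
  targets=[
    [[0.1,0.17,0,0,0,0,0],[0,0,0,0,0,0,0],[-0.2,-0.34,0,0,0,0,0],[0,0,0.5,0,0,0,0],[-0.34,-0.6,0.5,0,0,0,0]],
  ],
)

```text
t: 10.18
ee_pos: [497.4, -252.4, 237.4]
orientation: [-2.733, -1.548, 0.0]
ft_force: [1.0, -0.3, 0.2]
width: 0.7
grasp_force: 0.0
```

```bash
python3 -c "
from h import *
status(True,'6.png')"
```

```text
t 10.18 tcp [ 497.4 -252.4  237.4] rack [-313.4  122.2] tipz 55.4 toolY -125.7 tilt -1.000 w 0.7 F [ 1.  -0.3  0.2]
scene plate rack c [-171.8   15.9] th -36.0 size [220.1  41.2]
top plate rack c [-170.4   18.5] th -36.2 size [219.5  35.4]
```

View pics/top6.png

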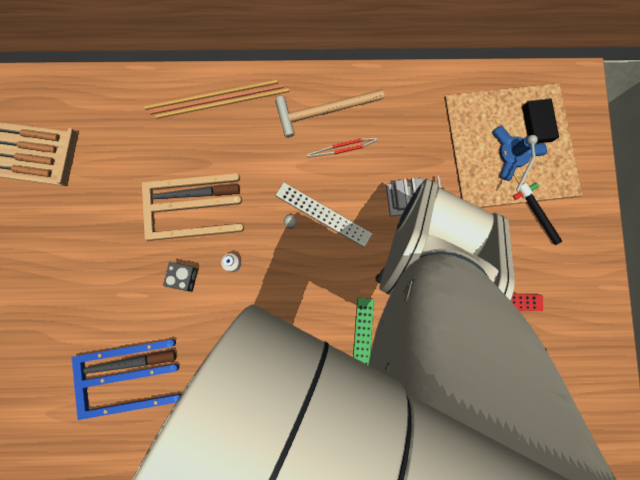

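The plate lies diagonally in the gap at (276–371, 183–245) with its leading end past the stake at (290,221). Next I push the trailing end from the robot's side.

Emit:
step_arm(
  targets=[
    [[0.07,0.94,0,0,0,0,0],[0.07,0.94,0,0,0,0,0],[0,0,-1,0,0,0,0],[0.2,-0.12,0,0,0,0,0],[0.15,-0.13,0,0,0,1,0]],
  ],
)

```text
t: 10.9
ee_pos: [522.2, -170.8, 186.3]
orientation: [-2.676, -1.641, 0.003]
ft_force: [-1.9, 1.4, -1.1]
width: 0.4
grasp_force: 0.8
```

Emit:
step_arm(
  targets=[
    [[0.15,-0.13,0,0,0,1,0],[0.18,-0.11,0,0,0,1,0],[0.18,-0.11,0,0,0,1,0],[0.19,-0.08,0,0,0,1,0],[0,0,0,0,0,0,0]],
  ],
)

```text
t: 11.52
ee_pos: [557.5, -192.9, 187.1]
orientation: [2.426, 1.995, 0.0]
ft_force: [-0.8, -0.1, -0.0]
width: 0.5
grasp_force: 0.0
```

```bash
python3 -c "
from h import *
status(True,'7.png')"
```

```text
t 11.53 tcp [ 557.5 -192.9  187.1] rack [-259.    57.4] tipz 5.1 toolY -105.8 tilt -1.000 w 0.5 F [-0.8 -0.1 -0. ]
scene plate rack c [-178.7    3.5] th -16.9 size [221.4  39.7]
```

Emit:
step_arm(
  targets=[
    [[0.15,-0.06,0,0,0,1,0],[0.15,-0.05,0,0,0,1,0],[0.16,-0.04,0,0,0,1,0],[0.15,-0.04,0,0,0,0.9,0],[0,0,0,0,0,0,0]],
  ],
)

```text
t: 12.25
ee_pos: [587.7, -201.5, 187.1]
orientation: [-2.133, -2.306, 0.0]
ft_force: [-0.4, -0.3, 0.6]
width: 0.6
grasp_force: 0.0
```

```bash
python3 -c "
from h import *
status(True,'8.png')"
```

```text
t 12.25 tcp [ 587.7 -201.5  187.1] rack [-270.1   28. ] tipz 5.1 toolY -90.2 tilt -1.000 w 0.6 F [-0.4 -0.3  0.6]
scene plate rack c [-162.    -5.9] th -3.8 size [ 41.3 187.7]
```

Emit:
step_arm(
  targets=[
    [[-0.6,-0.05,0,0,0,0,0],[0,0,1,0,0,0,0],[-0.9,-0.4,0.5,0,0,0,0],[-0.9,-0.4,0,0,0,0,0],[0,0,0,0,0,0,0]],
  ],
)

```text
t: 12.98
ee_pos: [465.1, -244.4, 262.5]
orientation: [-2.135, -2.303, 0.001]
ft_force: [1.3, -0.2, -0.0]
width: 0.2
grasp_force: 0.0
```

```bash
python3 -c "
from h import *
status(True,'9.png')
a=cv2.imread('pics/top9.png')[160:270,240:460];b=cv2.imread('pics/scene9.png')[200:380,190:400]
cv2.imwrite('pics/c9.png',np.vstack([cv2.resize(a,(640,320)),np.pad(cv2.resize(b,None,fx=1.5,fy=1.5),((0,0),(0,640-315),(0,0)))]))"
```

```text
t 12.97 tcp [ 465.1 -244.4  262.5] rack [-302.9  153.7] tipz 80.5 toolY -90.4 tilt -1.000 w 0.2 F [ 1.3 -0.2 -0. ]
scene plate rack c [-180.8   -5.4] th -3.8 size [ 40.  225.6]
```

View pics/c9.png

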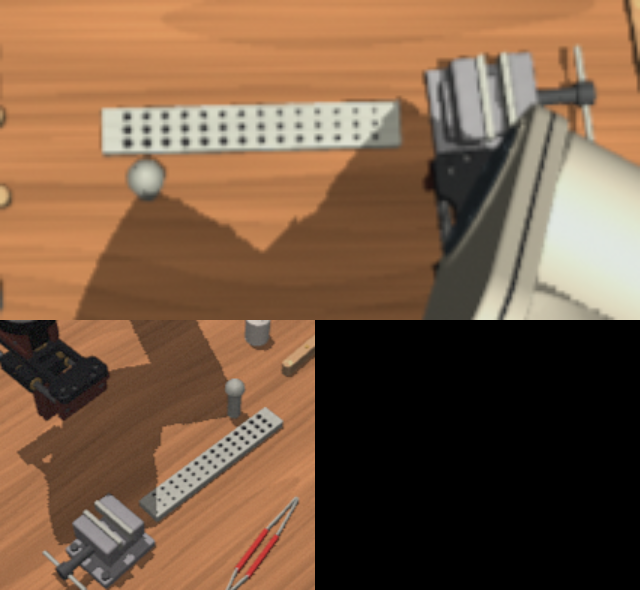

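The plate now lies nearly on the bay line, from (275,213) at its leading end to (377,195). Only about 20 mm remains between its end and the vise, too tight for the finger. I swing the trailing end back out a little, push axially farther, then straighten again.

Emit:
step_arm(
  targets=[
    [[0.96,0.25,0,0,0,0,0],[0.96,0.25,0,0,0,0,0],[0.96,0.26,0,0,0,0,0],[0.96,0.26,0,0,0,0,0],[0,0,0,0,0,0,0]],
  ],
)

```text
t: 13.7
ee_pos: [663.7, -190.7, 261.9]
orientation: [2.126, 2.309, 0.003]
ft_force: [-0.9, -0.0, -0.1]
width: 0.2
grasp_force: 0.0
```

Emit:
step_arm(
  targets=[
    [[0,0,-0.75,0,0,0,0],[0,0,-0.75,0,0,0,0],[-0.2,-0.01,0,0,0,0,0],[-0.2,-0.02,0,0,0,-1,0],[-0.2,-0.02,0,0,0,-1,0]],
  ],
)

```text
t: 14.32
ee_pos: [629.3, -195.4, 187.7]
orientation: [2.289, 2.151, 0.0]
ft_force: [2.5, -0.9, -0.3]
width: 0.8
grasp_force: 0.9
```

Emit:
step_arm(
  targets=[
    [[-0.2,-0.02,0,0,0,-1,0],[-0.2,-0.02,0,0,0,-1,0],[-0.2,-0.02,0,0,0,-1,0],[0,0,0,0,0,0,0],[0,0,0,0,0,0,0]],
  ],
)

```text
t: 14.95
ee_pos: [599.8, -198.4, 187.7]
orientation: [-2.498, -1.905, 0.0]
ft_force: [0.6, 0.2, -0.8]
width: 0.7
grasp_force: 0.0
```

```bash
python3 -c "
from h import *
status(True,'10.png')"
```

```text
t 14.95 tcp [ 599.8 -198.4  187.7] rack [-268.    15.7] tipz 5.7 toolY -110.1 tilt -1.000 w 0.7 F [ 0.6  0.2 -0.8]
```

Emit:
step_arm(
  targets=[
    [[-0.13,-0.01,0,0,0,-1,0],[0,0,0,0,0,0,0],[0.4,0.03,0,0,0,0,0],[0,0,1,0,0,0,0],[0,0,0.4,0,0,0,0]],
  ],
)

```text
t: 15.68
ee_pos: [614.3, -197.5, 259.1]
orientation: [2.561, 1.816, 0.002]
ft_force: [0.3, 0.3, 1.0]
width: 0.5
grasp_force: 0.0
```

Emit:
step_arm(
  targets=[
    [[-0.78,-0.35,0,0,0,0,0],[-0.78,-0.35,0,0,0,0,0],[-0.78,-0.35,0,0,0,0,0],[0,0,0,0,0,0,0],[0,0,0,0,0,0,0]],
  ],
)

```text
t: 16.3
ee_pos: [496.9, -250.1, 257.4]
orientation: [2.564, 1.814, 0.001]
ft_force: [0.7, 0.1, -0.5]
width: 0.3
grasp_force: 0.0
```

```bash
python3 -c "
from h import *
status(True,'11.png')"
```

```text
t 16.30 tcp [ 496.9 -250.1  257.4] rack [-311.1  122.5] tipz 75.4 toolY -114.1 tilt -1.000 w 0.3 F [ 0.7  0.1 -0.5]
scene plate rack c [-584.5   29. ] th 67.1 size [ 59.1 156.7]
scene plate rack c [-179.    11.4] th -22.8 size [220.9  40.4]
top plate rack c [-177.5   15. ] th -23.0 size [219.3  37.1]
```

Emit:
step_arm(
  targets=[
    [[0.54,0.15,0,0,0,0,0],[0.54,0.14,0,0,0,0,0],[0,0,-0.7,0,0,0,0],[0,0,-0.7,0,0,0,0],[0,0,0,0,0,0,0]],
  ],
)

```text
t: 17.02
ee_pos: [550.4, -234.5, 185.1]
orientation: [-2.561, -1.815, 0.003]
ft_force: [-0.1, -1.0, -1.0]
width: 0.6
grasp_force: 0.0
```

Emit:
step_arm(
  targets=[
    [[0.06,0.19,0,0,0,0,0],[0.06,0.19,0,0,0,0,0],[0.06,0.19,0,0,0,0,0],[0.06,0.19,0,0,0,0,0],[0.07,0.19,0,0,0,0,0]],
  ],
)

```text
t: 17.65
ee_pos: [566.3, -187.7, 188.3]
orientation: [2.563, 1.814, 0.001]
ft_force: [-2.0, -6.6, 2.3]
width: 0.2
grasp_force: 3.0
```

Emit:
step_arm(
  targets=[
    [[0,0,0,0,0,0,0],[-0.13,-0.38,0,0,0,0,0],[0,0,1,0,0,0,0],[-0.4,-0.2,0.2,0,0,0,0],[0,0,0,0,0,0,0]],
  ],
)

```text
t: 18.27
ee_pos: [537.7, -218.2, 247.6]
orientation: [-2.566, -1.812, 0.0]
ft_force: [-0.6, 0.2, -0.6]
width: 0.4
grasp_force: 0.0
```

```bash
python3 -c "
from h import *
status(True,'12.png')"
```

```text
t 18.27 tcp [ 537.7 -218.2  247.6] rack [-282.6   79.2] tipz 65.6 toolY -114.3 tilt -1.000 w 0.4 F [-0.6  0.2 -0.6]
scene plate rack c [-144.7   -5.2] th -23.9 size [221.1  40. ]
top plate rack c [-143.3   -2.5] th -24.1 size [219.3  35.3]
```

Emit:
step_arm(
  targets=[
    [[-0.02,0.7,0,0,0,0,0],[-0.02,0.7,0,0,0,0,0],[0,0,-0.6,0,0,0,0],[0,0,-0.6,0,0,0,0],[0.23,-0.08,0,0,0,0,0]],
  ],
)

```text
t: 19.0
ee_pos: [547.2, -150.0, 184.0]
orientation: [-2.559, -1.812, 0.007]
ft_force: [0.0, 0.3, -0.1]
width: 0.2
grasp_force: 0.0
```

Emit:
step_arm(
  targets=[
    [[0.16,-0.09,0,0,0,1,0],[0.17,-0.09,0,0,0,1,0],[0.17,-0.07,0,0,0,1,0],[0.18,-0.06,0,0,0,1,0],[0.18,-0.04,0,0,0,1,0]],
  ],
)

```text
t: 19.62
ee_pos: [591.9, -168.6, 186.2]
orientation: [-2.206, -2.233, 0.002]
ft_force: [-1.4, 0.4, -1.0]
width: 0.2
grasp_force: 0.8
```

```bash
python3 -c "
from h import *
status(True,'13.png')"
```

```text
t 19.62 tcp [ 591.9 -168.6  186.2] rack [-237.6   21.2] tipz 4.2 toolY -94.0 tilt -1.000 w 0.2 F [-1.4  0.4 -1. ]
scene plate rack c [-584.5   29. ] th 67.1 size [ 59.1 156.7]
scene plate rack c [-147.8  -17.4] th -7.1 size [223.   38.7]
```

Emit:
step_arm(
  targets=[
    [[-0.4,-0.03,0,0,0,0,0],[0,0,1,0,0,0,0],[0,0,0.4,0,0,-1,0],[0.7,0.66,0,0,0,-1,0],[0.7,0.66,0,0,0,-1,0]],
  ],
)

```text
t: 20.35
ee_pos: [642.7, -103.6, 257.7]
orientation: [2.436, 1.982, 0.001]
ft_force: [-0.4, -0.6, -0.6]
width: 0.4
grasp_force: 0.0
```

Emit:
step_arm(
  targets=[
    [[0.7,0.66,0,0,0,-1,0],[0,0,0,0,0,-1,1],[0,0,0,0,0,-1,1],[0,0,0,0,0,-1,1],[0,0,0,0,0,-1,1]],
  ],
)

```text
t: 20.98
ee_pos: [676.8, -70.8, 256.8]
orientation: [-2.743, -1.531, 0.0]
ft_force: [-0.5, -0.2, -0.8]
width: 37.1
grasp_force: 0.0
```

Emit:
step_arm(
  targets=[
    [[0,0,0,0,0,-1,1],[0,0,0,0,0,-1,1],[0,0,0,0,0,-1,1],[0,0,0,0,0,-1,1],[0,0,0,0,0,-1,1]],
  ],
)

```text
t: 21.6
ee_pos: [676.8, -70.9, 256.8]
orientation: [-2.967, -1.031, 0.0]
ft_force: [-1.0, -0.2, -0.1]
width: 86.3
grasp_force: 0.0
```

Emit:
step_arm(
  targets=[
    [[0,0,0,0,0,-1,1],[0,0,0,0,0,-1,1],[0,0,0,0,0,-1,1],[0,0,0,0,0,-1,1],[0,0,0,0,0,-1,1]],
  ],
)

```text
t: 22.22
ee_pos: [676.8, -70.9, 256.8]
orientation: [-3.101, -0.501, 0.0]
ft_force: [0.6, -0.5, -0.2]
width: 88.0
grasp_force: 0.0
```

Emit:
step_arm(
  targets=[
    [[0,0,0,0,0,-1,1],[0,0,0,0,0,-1,1],[0,0,0,0,0,-1,1],[0,0,0,0,0,-0.5,1],[0,0,0,0,0,0,1]],
  ],
)

```text
t: 22.85
ee_pos: [676.8, -70.9, 257.0]
orientation: [-3.139, -0.125, 0.0]
ft_force: [0.1, -0.7, -0.6]
width: 87.6
grasp_force: 0.0
```

```bash
python3 -c "
from h import *
status(True,'14.png')
im=dict(np.load('pics/top0.npz'));print([np.round(R(ray(im,p,3)[0]),0) for p in ((308,155),(376,140))])"
```

```text
t 22.85 tcp [676.8 -70.9 257. ] rack [-147.3  -71.5] tipz 75.0 toolY -180.1 tilt -1.000 w 87.6 F [ 0.1 -0.7 -0.6]
[array([-151., -117.]), array([-304., -137.])]
```

View pics/scene14.png

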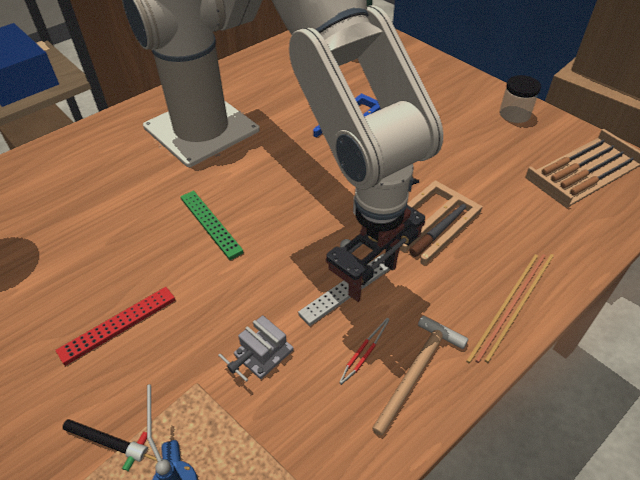

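The gripper stands open beyond the plate at about (375,250), the plate's trailing end at (315,310) is clear of the vise, and the tweezers lie untouched at (364,352). Now a two-finger parallel push back onto the bay line.

Emit:
step_arm(
  targets=[
    [[0,0,-0.7,0,0,0,1],[0,0,-0.7,0,0,0,1],[-0.17,-0.01,0,0,0,0,1],[-0.17,-0.01,0,0,0,0,1],[-0.17,-0.01,0,0,0,0,1]],
  ],
)

```text
t: 23.58
ee_pos: [651.5, -72.5, 188.6]
orientation: [3.139, 0.125, 0.005]
ft_force: [2.9, 0.0, -0.7]
width: 87.5
grasp_force: 1.2
```

Emit:
step_arm(
  targets=[
    [[-0.16,-0.02,0,0,0,0,1],[-0.1,-0.01,0,0,0,0,1],[0,0,0,0,0,0,1],[0,0,0,0,0,0,1],[0,0,0,0,0,0,1]],
  ],
)

```text
t: 24.2
ee_pos: [638.9, -74.1, 187.5]
orientation: [3.139, 0.125, 0.002]
ft_force: [4.3, 0.6, 3.2]
width: 88.5
grasp_force: 2.1
```

```bash
python3 -c "
from h import *
status(True,'15.png')"
```

```text
t 24.20 tcp [638.9 -74.1 187.5] rack [-147.3  -33.4] tipz 5.5 toolY -180.1 tilt -1.000 w 88.5 F [4.3 0.6 3.2]
```

View pics/top15.png

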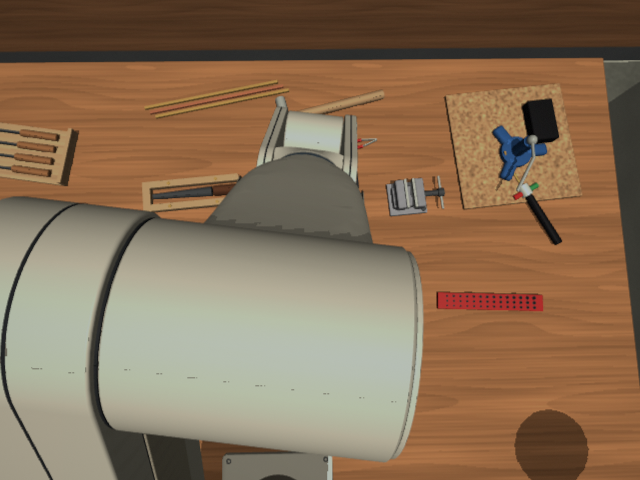

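The arm hides the plate in the top view, where only the vise at (407,196) and the rack's far fence at (190,185) show. I push 5 mm more, then retreat and check from the scene camera.

Emit:
step_arm(
  targets=[
    [[-0.1,-0.01,0,0,0,0,1],[0,0,0,0,0,0,1],[0.6,0.05,0,0,0,0,1],[0,0,1,0,0,0,1],[0,0,0.6,0,0,1,0]],
  ],
)

```text
t: 24.92
ee_pos: [662.6, -71.9, 267.0]
orientation: [-3.132, -0.237, 0.006]
ft_force: [-0.1, 0.7, -0.3]
width: 81.1
grasp_force: 0.0
```

Emit:
step_arm(
  targets=[
    [[-0.73,-0.78,0,0,0,1,0],[-0.73,-0.78,0,0,0,1,0],[-0.73,-0.78,0,0,0,1,0],[-0.73,-0.78,0,0,0,1,0],[0,0,0,0,0,1,0]],
  ],
)

```text
t: 25.55
ee_pos: [513.6, -229.6, 265.9]
orientation: [-3.041, -0.772, 0.008]
ft_force: [0.2, -0.3, 0.4]
width: 31.3
grasp_force: 0.0
```

Emit:
step_arm(
  targets=[
    [[0,0,0,0,0,1,0],[0,0,0,0,0,1,0],[0,0,0,0,0,1,0],[0,0,0,0,0,1,0],[0,0,0,0,0,1,0]],
  ],
)

```text
t: 26.18
ee_pos: [516.0, -227.4, 266.0]
orientation: [-2.859, -1.294, 0.005]
ft_force: [-0.2, 0.7, 0.4]
width: 0.3
grasp_force: 0.0
```

Emit:
step_arm(
  targets=[
    [[0,0,0,0,0,1,0],[0,0,0,0,0,1,0],[0,0,0,0,0,1,0],[0,0,0,0,0,1,0],[0,0,0,0,0,1,0]],
  ],
)

```text
t: 26.8
ee_pos: [516.0, -227.4, 266.0]
orientation: [-2.59, -1.77, 0.004]
ft_force: [-0.0, 0.6, -0.3]
width: 0.8
grasp_force: 0.0
```

Emit:
step_arm(
  targets=[
    [[0,0,0,0,0,1,0],[0,0,0,0,0,1,0],[0,0,0,0,0,1,0],[0,0,0,0,0,1,0],[0,0,0,0,0,1,0]],
  ],
)

```text
t: 27.42
ee_pos: [516.0, -227.4, 265.9]
orientation: [-2.243, -2.193, 0.003]
ft_force: [-0.4, 0.5, 0.1]
width: 0.5
grasp_force: 0.0
```

```bash
python3 -c "
from h import *
status(True,'16.png')"
```

```text
t 27.43 tcp [ 516.  -227.4  265.9] rack [-290.   101.6] tipz 83.9 toolY -96.0 tilt -1.000 w 0.5 F [-0.4  0.5  0.1]
top plate rack c [-149.2   10.8] th -0.2 size [ 54.6 219.2]
```

```bash
cat >> h.py <<'E'
def edges(im,c=(0,0),xs=range(-250,-30,20)):
    # sample plate mask across rack y at z=12
    hsv=cv2.cvtColor(im['pixels'],cv2.COLOR_RGB2HSV)
    m=((hsv[...,1]<70)&(hsv[...,2]>75)).astype(np.uint8);m=cv2.morphologyEx(m,cv2.MORPH_CLOSE,np.ones((5,5))).astype(np.float32)
    ys=np.arange(-45,46,.5);out=[]
    for x in xs:
        P=np.array([np.r_[W(x,y)-c,12] for y in ys]);uv=proj(im,P).astype(np.float32)
        v=cv2.remap(m,uv[:,0].reshape(1,-1),uv[:,1].reshape(1,-1),cv2.INTER_LINEAR)[0]>.5
        out.append((x,ys[v].min(),ys[v].max()) if v.any() else (x,))
    return out
E
python3 -c "
from h import *
for n,c in (('top',(0,0)),('scene',(-1.4,1.8))):
    im=snap(n); print(n,[tuple(map(float,e)) for e in edges(im,c)])
    ys=0
    print([tuple(map(float,e)) for e in edges(im,c,[-270,-265,-262,-259,-256,-45,-42,-39,-36,-33])])
"
```

```text
top [(-250.0, -16.0, 18.5), (-230.0, -16.0, 18.5), (-210.0, -15.5, 19.0), (-190.0, -15.5, 19.0), (-170.0, -15.0, 19.5), (-150.0, -15.0, 18.0), (-130.0, -17.0, 17.5), (-110.0, -16.5, 30.0), (-90.0, -16.5, 35.5), (-70.0, -16.0, 18.5), (-50.0, -15.5, 18.5)]
[(-270.0,), (-265.0,), (-262.0,), (-259.0, -8.5, 16.5), (-256.0, -15.5, 19.0), (-45.0, -16.0, 18.0), (-42.0, -16.5, 18.0), (-39.0, -9.5, -4.5), (-36.0,), (-33.0,)]
scene [(-250.0, -19.5, 18.5), (-230.0, -17.5, 18.5), (-210.0, -19.0, 19.0), (-190.0, -17.5, 17.5), (-170.0, -17.5, 18.0), (-150.0, -20.0, 18.0), (-130.0, -19.5, 18.0), (-110.0, -18.0, 31.0), (-90.0, -19.5, 45.5), (-70.0, -17.5, 45.5), (-50.0, -20.5, 18.0)]
[(-270.0,), (-265.0,), (-262.0, -19.0, 12.5), (-259.0, -20.0, 15.5), (-256.0, -17.5, 18.0), (-45.0, -17.5, 18.5), (-42.0, -17.0, 17.0), (-39.0, -15.0, 17.5), (-36.0,), (-33.0,)]
```

The plate is centred on the bay line (y ≈ +1 mm, angle ≈ 0, trailing end at x ≈ −259). Now I drop the finger behind it and push endwise.

Emit:
step_arm(
  targets=[
    [[1.0,0.15,0,0,0,1,0],[1.0,0.16,0,0,0,0.5,0],[0,0,0,0,0,0,0],[0,0,-0.8,0,0,0,0],[0,0,-0.78,0,0,0,0]],
  ],
)

```text
t: 28.25
ee_pos: [616.1, -212.4, 187.3]
orientation: [-2.132, -2.306, 0.001]
ft_force: [0.3, 0.2, -0.1]
width: 0.5
grasp_force: 0.0
```

```bash
python3 -c "
from h import *
status(False)"
```

```text
t 28.25 tcp [ 616.1 -212.4  187.3] rack [-283.3    0.6] tipz 5.3 toolY -90.2 tilt -1.000 w 0.5 F [ 0.3  0.2 -0.1]
```

Emit:
step_arm(
  targets=[
    [[-0.02,0.2,0,0,0,0,0],[-0.01,0.2,0,0,0,0,0],[-0.02,0.2,0,0,0,0,0],[-0.02,0.2,0,0,0,0,0],[-0.01,0.2,0,0,0,0,0]],
  ],
)

```text
t: 28.88
ee_pos: [613.8, -162.1, 189.5]
orientation: [2.129, 2.307, 0.001]
ft_force: [0.9, -6.2, 2.4]
width: 0.4
grasp_force: 2.9
```

```bash
python3 -c "
from h import *
status(False)
im=snap('scene','17.png'); print([tuple(map(float,e)) for e in edges(im,(-1.4,1.8),list(range(-210,-10,20))+[-8,-5,-2,1])])
"
```

```text
t 28.88 tcp [ 613.8 -162.1  189.5] rack [-233.    -1.3] tipz 7.5 toolY -90.1 tilt -1.000 w 0.4 F [ 0.9 -6.2  2.4]
[(-210.0,), (-190.0,), (-170.0, 2.0, 15.0), (-150.0,), (-130.0, -1.5, 15.0), (-110.0, -22.5, 31.0), (-90.0, -22.5, 45.5), (-70.0, -18.5, 45.5), (-50.0, -21.5, 16.5), (-30.0, -20.5, 16.5), (-8.0, -21.0, 16.5), (-5.0, -18.5, 17.0), (-2.0, -16.0, 14.5), (1.0,)]
```

Emit:
step_arm(
  targets=[
    [[-0.03,0.2,-0.02,0,0,0,0],[-0.02,0.2,-0.01,0,0,0,0],[-0.02,0.2,0,0,0,0,0],[-0.02,0.2,0,0,0,0,0],[-0.02,0.2,0,0,0,0,0]],
  ],
)

```text
t: 29.55
ee_pos: [609.4, -113.3, 189.1]
orientation: [2.127, 2.304, 0.003]
ft_force: [0.8, -11.3, 8.2]
width: 0.5
grasp_force: 5.3
```

```bash
python3 -c "
from h import *
status(False)
im=snap('scene','18.png'); print([tuple(map(float,e)) for e in edges(im,(-1.4,1.8),list(range(-70,70,10)))])
"
```

```text
t 29.55 tcp [ 609.4 -113.3  189.1] rack [-184.    -0.9] tipz 7.1 toolY -90.1 tilt -1.000 w 0.5 F [  0.8 -11.3   8.2]
[(-70.0, -18.0, 45.5), (-60.0, -24.0, 14.0), (-50.0, -24.0, 13.5), (-40.0, -24.0, 14.5), (-30.0, -23.0, 13.0), (-20.0, -23.0, 14.0), (-10.0, -24.0, 13.5), (0.0, -23.0, 14.0), (10.0, -20.0, 14.5), (20.0, -17.5, 14.0), (30.0, -19.0, 14.5), (40.0, -18.0, 14.0), (50.0,), (60.0,)]
```

Emit:
step_arm(
  targets=[
    [[-0.02,0.2,0,0,0,0,0],[-0.02,0.2,0,0,0,0,0],[-0.02,0.2,0,0,0,0,0],[-0.02,0.2,0,0,0,0,0],[-0.02,0.2,0,0,0,0,0]],
  ],
)

```text
t: 30.22
ee_pos: [604.1, -63.0, 188.7]
orientation: [2.128, 2.305, 0.003]
ft_force: [0.5, -10.5, 6.8]
width: 0.3
grasp_force: 5.0
```

```bash
python3 -c "
from h import *
status(False)
im=snap('scene','19.png'); print([tuple(map(float,e)) for e in edges(im,(-1.4,1.8),list(range(-70,130,10)))])
a=im['pixels'][150:330,260:500,::-1];cv2.imwrite('pics/c19.png',cv2.resize(a,None,fx=3,fy=3))
"
```

```text
t 30.23 tcp [604.1 -63.  188.7] rack [-133.5    0.3] tipz 6.7 toolY -90.1 tilt -1.000 w 0.3 F [  0.5 -10.5   6.8]
[(-70.0,), (-60.0, 4.0, 14.0), (-50.0, 4.5, 13.5), (-40.0,), (-30.0,), (-20.0, 2.0, 14.0), (-10.0, -24.0, 13.5), (0.0, -25.0, 14.0), (10.0, -20.0, 13.0), (20.0, -17.5, 14.0), (30.0, -19.0, 13.0), (40.0, -18.0, 14.0), (50.0, -17.5, 13.0), (60.0, -18.5, 13.5), (70.0, -18.0, 12.5), (80.0, -45.0, 11.5), (90.0, -45.0, 12.5), (100.0,), (110.0, -45.0, -45.0), (120.0, -45.0, -43.5)]
```

View pics/c19.png

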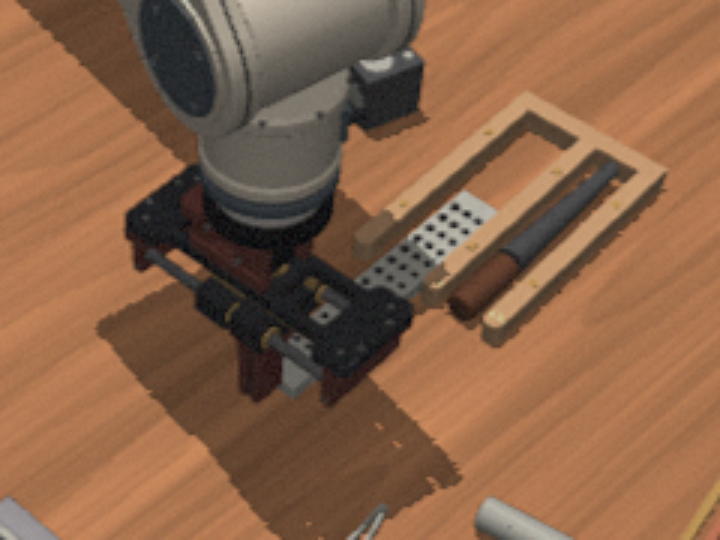

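The plate is in the bay, against the middle fence (crop (430,225)), and slides freely at about 10 N. I continue pushing.

Emit:
step_arm(
  targets=[
    [[-0.02,0.2,0,0,0,0,0],[-0.02,0.2,0,0,0,0,0],[-0.02,0.2,0,0,0,0,0],[-0.01,0.2,0,0,0,0,0],[-0.01,0.2,0,0,0,0,0]],
  ],
)

```text
t: 30.9
ee_pos: [599.8, -12.8, 188.4]
orientation: [2.129, 2.306, 0.002]
ft_force: [0.7, -9.8, 7.9]
width: 0.7
grasp_force: 4.8
```

Emit:
step_arm(
  targets=[
    [[-0.02,0.2,0,0,0,0,0],[-0.01,0.2,0,0,0,0,0],[-0.02,0.2,0,0,0,0,0],[-0.01,0.1,0,0,0,0,0],[0,0,0,0,0,0,0]],
  ],
)

```text
t: 31.52
ee_pos: [596.5, 22.7, 188.1]
orientation: [2.129, 2.307, 0.003]
ft_force: [0.9, -4.3, 3.5]
width: 0.8
grasp_force: 2.3
```

```bash
python3 -c "
from h import *
status(False)
im=dict(np.load('pics/top0.npz'));print(ray(im,(230,262),78))"
```

```text
t 31.52 tcp [596.5  22.7 188.1] rack [-47.4   0.8] tipz 6.1 toolY -90.1 tilt -1.000 w 0.8 F [ 0.9 -4.3  3.5]
[[482.79845642  85.70898518  78.        ]]
```

Emit:
step_arm(
  targets=[
    [[0,0.04,0,0,0,0,0],[0,0.04,0,0,0,0,0],[-0.01,0.04,0,0,0,0,0],[0,0.04,0,0,0,0,0],[0,0,0,0,0,0,0]],
  ],
)

```text
t: 32.15
ee_pos: [595.9, 30.2, 188.0]
orientation: [2.13, 2.307, 0.001]
ft_force: [1.4, -7.0, 5.8]
width: 0.2
grasp_force: 3.8
```

Emit:
step_arm(
  targets=[
    [[0,0.03,0,0,0,0,0],[0,0.03,0,0,0,0,0],[0,0,0,0,0,0,0],[0,0,0,0,0,0,0],[0,0,0,0,0,0,0]],
  ],
)

```text
t: 32.78
ee_pos: [596.0, 31.1, 188.1]
orientation: [2.128, 2.306, -0.002]
ft_force: [0.5, -22.1, 5.9]
width: 0.3
grasp_force: 11.1
```

Emit:
step_arm(
  targets=[
    [[0.02,-0.2,0,0,0,0,0],[0.01,-0.2,0,0,0,0,0],[0,0,1,0,0,0,0],[0,0,1,0,0,0,0],[0,0,1,0,0,0,0]],
  ],
)

```text
t: 33.4
ee_pos: [596.5, 13.7, 338.0]
orientation: [-2.13, -2.307, 0.0]
ft_force: [0.2, 0.7, -0.1]
width: 0.7
grasp_force: 0.0
```

Emit:
step_arm(
  targets=[
    [[-0.3,-0.9,0.5,0,0,0,0],[-0.3,-0.9,0.5,0,0,0,0],[-0.3,-0.9,0,0,0,0,0],[-0.3,-0.9,0,0,0,0,0],[-0.3,-0.9,0,0,0,0,0]],
  ],
)

```text
t: 34.02
ee_pos: [521.1, -212.5, 386.8]
orientation: [-2.131, -2.308, -0.001]
ft_force: [0.5, 0.5, 0.8]
width: 0.2
grasp_force: 0.0
```

Emit:
step_arm(
  targets=[
    [[-0.3,-0.9,0,0,0,0,0],[-0.3,-0.9,0,0,0,0,0],[-0.3,-0.9,0,0,0,0,0],[0,0,0,0,0,0,0],[0,0,0,0,0,0,0]],
  ],
)

```text
t: 34.65
ee_pos: [476.7, -346.0, 386.4]
orientation: [-2.131, -2.307, -0.001]
ft_force: [-0.3, -0.1, -0.9]
width: 0.7
grasp_force: 0.0
```

```bash
python3 -c "
from h import *
status(True,'20.png')
a=cv2.imread('pics/top20.png')[160:300,130:330];b=cv2.imread('pics/scene20.png')[150:330,260:500]
cv2.imwrite('pics/c20.png',np.vstack([cv2.resize(a,(429,300),interpolation=2),cv2.resize(b,(429,300))]))
im=snap('top');print([tuple(map(float,e)) for e in edges(im,(0,0),[-36,-33,-31,-29,-27,-20,-10])])"
```

```text
t 34.65 tcp [ 476.7 -346.   386.4] rack [-405.   150.4] tipz 204.4 toolY -90.2 tilt -1.000 w 0.7 F [-0.3 -0.1 -0.9]
scene plate rack c [79.2 -4. ] th -0.4 size [ 38.5 227.7]
top plate rack c [81.  -3.2] th -1.1 size [ 35.8 220.7]
[(-36.0,), (-33.0,), (-31.0,), (-29.0, -11.5, 7.0), (-27.0, -18.0, 16.5), (-20.0, -18.5, 15.5), (-10.0, -19.0, 17.0)]
```

View pics/c20.png

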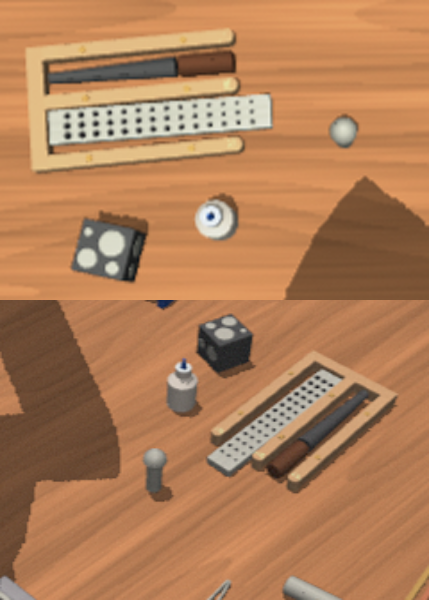

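The plate lies flat in the bay with its end against the stop at crop (48,128). Its centre is at rack x ≈ 80–81 mm and about 30 mm sticks out of the mouth. The bottle and block are where they were, and the arm is clear, so I hand in.

```bash
python3 -c "
from h import *
print(ctrl.close_job())"
```

```text
the job is handed in; nothing more can be done
None
```

The drawplate is home flat in the empty bay of the wooden rack, pushed with the fingertips only and never lifted; I handed the job in at about 35 s with the arm clear, and saw no contact with the stake or vise and nothing else moved.

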